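Sweep the reject chocolates into the scrap tray

TASK

With the fingertips, sweep the three dark chocolates across the marble slab and over its edge into the empty blue scrap tray. Only push them, never pick them up or lift them, and leave the red foil-wrapped chocolate standing where it is on the slab, and the bowl and spatula undisturbed.

Things in the scene. Friction and masses are not known exactly. Their poses are not given: they have to be found in the camera images.
- slab: Fixed marble slab, 240 x 240 mm, 40 mm thick, top at 40 mm, no rim. Origin: centre of its underside, on the table; x and y along its edges, z up. A tray stands at its +y edge, another at its -y edge. Its four chocolates, in any order, lie in lanes along its y axis, spaced about 58 mm (at least 50) in x, each within 50 mm of the middle in y: a straight push along y meets no other chocolate.
- scrap_tray: Empty blue plastic tray, fixed, 240 mm along its x, 130 mm along its y, 30 mm high (rim 10 mm below the slab's top), walls and floor 4 mm. Origin: centre of its underside, 187 mm from the slab's along the slab's +y or -y (it changes), 2 mm off the slab's edge, covering its full length. Axes parallel to the slab's.
- packing_tray: A white plastic tray of the same size, filled with red foil-wrapped chocolates that are fixed in it, standing the same way against the opposite edge of the slab. Fixed; nothing is to be put in it. Origin: centre of its underside.
- dark_a_center (a point): A dark brown round chocolate with three paler stripes on top: a rigid disc 36 mm across and 16 mm high, about 22 g, lying flat on the marble slab. This point is its centre, half-way up (48 mm above the table).
- dark_b_center (a point): A dark brown round chocolate with three paler stripes on top: a rigid disc 36 mm across and 16 mm high, about 22 g, lying flat on the marble slab. This point is its centre, half-way up (48 mm above the table).
- dark_c_center (a point): A dark brown round chocolate with three paler stripes on top: a rigid disc 36 mm across and 16 mm high, about 22 g, lying flat on the marble slab. This point is its centre, half-way up (48 mm above the table).
- red_center (a point): The red foil-wrapped chocolate on the slab, to be left alone: a loose plain red disc 36 mm across and 16 mm high, about 22 g. This point is its centre, half-way up.
- bowl_rim (a point): Centre of the mouth of a loose white ceramic bowl, 120 mm across and 55 mm high, on the table outside one of the trays; to be left alone.
- spatula_grip (a point): Middle of the handle of a loose spatula lying on the table outside one of the trays, roughly along the slab's x; to be left alone.
There are look-alikes about, which are no part of the job. What is shaped like the part that bears dark_c_center but pink or white is not meant.

How it is judged:
By the outcome, as a careful person would: the job done as asked, in the order asked, and still so for the second after the job is handed in, with the robot touching nothing.
It also fails if it takes over 51 s, if anything falls off the work surface, if the arm or the gripper's body presses on something with over 40 N, if the wrist force passes 120 N, or if a joint passes its speed limit or range.

ROBOT

A 6-joint arm with a two-finger parallel gripper is mounted at the origin on the work surface. World frame = base frame: x ahead of the robot, y to its left, z up, the work surface at z = 0. Lengths are in m, angles in rad, forces in N, time in s.
With the tool pointing down it reaches from about 0.275 to 0.825 m from the base axis. Payload 4.9 kg.
Tool frame: the origin (TCP) lies midway between the tips of the shut fingers; the grasp point (between the pads) lies 19 mm behind it (bot.grip_depth is the distance from the TCP to the grasp point, in m); y points along the fingers, x is the direction in which the jaws open and shut, and the axes are right-handed (so a half turn about y gives the same grasp; the last joint's range is limited). The gripper opens to 85 mm and grips with 20 to 120 N. Pads are 22 mm wide; open, the fingers measure 114 mm over their backs; the gripper's body (76 mm by 85 mm) begins 54 mm behind the grasp point. The pads swing forward as they close: fully open they stand 13 mm farther back than shut.
Start: joints at [1.135, 0.326, -0.193, 1.052, 0, 1.437], TCP at [0.163, 0.525, 0.231] pointing down, gripper open.
Joint ranges: [-2.65, 2.65], [-0.97, 1.79], [-1.3, 1.35], [-1.93, 2.1], [-1.47, 1.37], [-3.14, 3.14]. Speed limits (rad/s): [2.57, 2.57, 3.14, 3.14, 3.14, 3.14].

INTERFACE

Orientations are given as a unit quaternion [w, x, y, z].
In Python, from cell import bot gives the robot as it stands. Calls block until the motion is done:
- bot.move_pose(position, orientation): joint-space move of the TCP to a pose.
- bot.move_linear(position, speed=0.15, rotation=None, until_force=None): straight line of the TCP; rotation=None keeps the orientation; speed is the mean speed in m/s. With until_force (N) it stops when the force on the tool has changed by that much, and returns True; else False.
- bot.goto_joints(angles): joint-space move.
- bot.set_gripper(opening, grasp_force=None): opening from 0.0 (shut) to 1.0 (fully open); grasp_force is the grip in N (None keeps the last); returns when the fingers have stopped.
- bot.wait(seconds).
- bot.solve_ik(position, orientation): joint angles nearest the present ones, or None.
- bot.camera(name): name is "scene" or "top" or "wrist"; returns the picture (480x640x3 uint8, red, green, blue); there is no depth.
- bot.calibration(name): a dict with "mtx" (3x3 intrinsics, pixels), "k1" (the pictures are not rectified: a ray, as slopes to the right and down, at radius r is drawn at 1 + k1 r^2 times it, then the intrinsics apply), "extrinsics" (4x4, takes a point from world to camera coordinates); the wrist camera has in their place "hand_eye" (4x4, takes a point from camera to tool coordinates, whose origin is the TCP and whose axes are the tool frame's). Camera axes: x right, y down, z forward; pixel columns grow to the right and rows downward; lengths in m; the calibration is good to about 2 mm. A picture is of the moment at which its call begins: read the wrist's pose just before it. calibration takes no time and is no camera call.
A pose or a line that the arm cannot do raises bot.PlanningError and nothing moves.
- bot.close_job(): hands the job in, once; it reports no verdict.
Trained networks look in the newest picture that a camera, given by its name, has taken for a name from the list of things; names that differ only in an ending like _2 or _b are one class to them, and where a whole thing is asked for, a point or a joint stands for the part that bears it (a point fixed in the world has none). Each returns a list of dicts, best first, with "confidence" (0 to 1); they miss things now and then, are a little off and sometimes report something else, mostly with a low value. They report only what shows in the picture. A call takes as long as a camera call. They do not tell look-alikes from the thing itself.
- bot.search_frame(camera, thing): "bbox" ([left, top, width, height] in pixels, round what is visible of it).
Readings, each from a call of its own:
- bot.read_clock(): time.
- bot.read_joint_positions(): joint angles.
- bot.read_joint_vel(): joint speeds.
- bot.read_joint_efforts(): joint torques, N m.
- bot.read_position(): TCP position.
- bot.read_tool_rot(): TCP orientation.
- bot.read_ft_force(): force on the tool from outside, world axes, zero at the start.
- bot.read_moment(): the same for the moment, N m.
- bot.read_gripper_width(): opening from 0.0 (shut) to 1.0 (fully open).
Only numpy, scipy, OpenCV 4.12 (cv2) and the standard library are available. Lean on these libraries where they do the work, as an engineer would, in place of code of your own. Each camera call takes 0.05 s, during which the arm holds its last target. There are 200 camera calls.

## Working session

There is one attempt and no reset: what is moved stays moved. The work goes in short steps, each a Python script; the robot and the scene stay as the last script left them, time stands still between calls to the robot, and variables do not carry over. Pictures are saved under pics/ and viewed, about 8 in all and at most 12, crops included, and the job is handed in when it is done.

```bash
mkdir -p pics; ls
python3 - <<'E'
from cell import bot
import cv2, numpy as np
for n in ("top","scene"):
    im=bot.camera(n); cv2.imwrite(f"pics/{n}0.png",im[:,:,::-1])
    c=bot.calibration(n); print(n,c["mtx"].tolist() if hasattr(c["mtx"],'tolist') else c["mtx"],c["k1"],np.round(c["extrinsics"],4).tolist())
for t in ("slab","scrap_tray","packing_tray","dark_a_center","red_center","bowl_rim","spatula_grip"):
    print(t,[(np.round(d["bbox"]).tolist(),round(d["confidence"],2)) for d in bot.search_frame("top",t)])
print(bot.read_clock(),bot.read_tool_rot(),bot.read_gripper_width())
E
```

```text
pics
top [[434.8179860302964, 0.0, 316.0769987377047], [0.0, 434.8179860302964, 233.7861196526436], [0.0, 0.0, 1.0]] -0.049541060879373856 [[0.0142, -0.999, 0.0433, -0.0095], [-0.9969, -0.0175, -0.0769, 0.507], [0.0776, -0.0421, -0.9961, 0.8168], [0.0, 0.0, 0.0, 1.0]]
scene [[436.41967582901145, 0.0, 314.5307011077201], [0.0, 436.41967582901145, 241.30913542082106], [0.0, 0.0, 1.0]] -0.03278242877136242 [[0.1718, 0.9851, 0.0108, -0.1175], [0.8484, -0.1424, -0.5099, -0.3799], [-0.5008, 0.0968, -0.8601, 1.3156], [0.0, 0.0, 0.0, 1.0]]
slab [([225.0, 129.0, 151.0, 146.0], 0.67)]
scrap_tray [([156.0, 116.0, 96.0, 136.0], 0.77)]
packing_tray [([118.0, 98.0, 46.0, 135.0], 0.61)]
dark_a_center [([312.0, 150.0, 19.0, 20.0], 0.61), ([351.0, 153.0, 86.0, 137.0], 0.45)]
red_center [([270.0, 229.0, 23.0, 23.0], 0.53)]
bowl_rim [([449.0, 179.0, 60.0, 60.0], 0.76), ([157.0, 116.0, 96.0, 135.0], 0.51)]
spatula_grip [([119.0, 96.0, 44.0, 139.0], 0.78)]
0.45 [-0.56944925  0.56951856  0.41910115 -0.41920209] 1.000958428293146
```

View pics/top0.png

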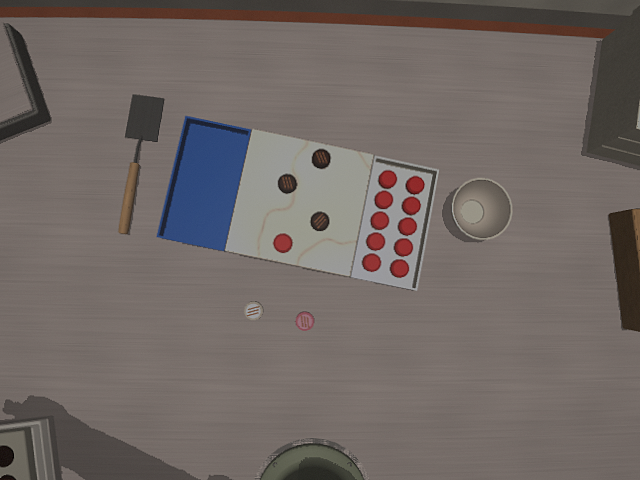

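View pics/scene0.png

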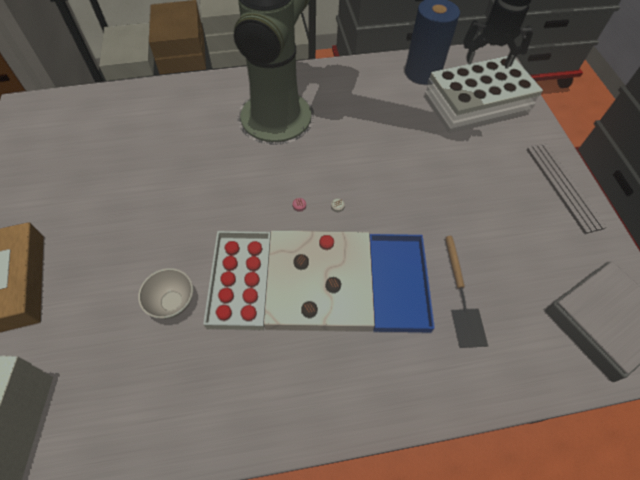

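Top view shows three dark striped chocolates at about (321,158), (287,183) and (319,221), and the red one on the slab at (283,243). The look-alikes lie off the slab on the table: white (253,310) and pink (304,320). The blue tray is on the left (world +y). The bowl (480,210) and spatula (130,170) are clear of the lanes.

```bash
cat > h.py <<'E'
from cell import bot
import cv2, numpy as np
def to_world(px,z,cam="top"):
    c=bot.calibration(cam); E=np.array(c["extrinsics"])
    n=cv2.undistortPoints(np.float64(px).reshape(-1,1,2),np.array(c["mtx"]),np.array([c["k1"],0,0,0.])).reshape(-1,2)
    d=np.c_[n,np.ones(len(n))]@E[:3,:3]; o=-E[:3,:3].T@E[:3,3]
    return (o+d*((z-o[2])/d[:,2])[:,None])
def blobs(mask,amin,amax):
    n,_,s,c=cv2.connectedComponentsWithStats(mask.astype(np.uint8))
    return [(c[i],s[i,4]) for i in range(1,n) if amin<s[i,4]<amax]
E
python3 - <<'E'
from h import *
im=cv2.imread("pics/top0.png"); hsv=cv2.cvtColor(im,cv2.COLOR_BGR2HSV)
roi=np.zeros(im.shape[:2],np.uint8); cv2.fillPoly(roi,[np.array([[251,131],[373,157],[349,274],[227,248]])],1)
g=im.max(2); dark=cv2.morphologyEx(((g<105)&(roi>0)).astype(np.uint8),cv2.MORPH_CLOSE,np.ones((5,5)))
red=((hsv[...,1]>120)&(im[...,2]>100)&(roi>0))
D=np.array([b[0] for b in blobs(dark,80,900)]);R=np.array([b[0] for b in blobs(red,80,900)])
print(D,[b[1] for b in blobs(dark,80,900)],R)
# blue tray rectangle (rim at z .03)
bl=(hsv[...,0]>100)&(hsv[...,0]<130)&(hsv[...,1]>120)
n,l,s,c=cv2.connectedComponentsWithStats(bl.astype(np.uint8)); i=1+s[1:,4].argmax()
box=cv2.boxPoints(cv2.minAreaRect(np.argwhere(l==i)[:,::-1].astype(np.float32))); print("blue",box.tolist())
print("blue world",to_world(box,.03).round(3).tolist())
C=to_world([[251,129],[374,155],[350,276],[225,249]],.04); print("slab",C.round(4).tolist(),"ctr",C.mean(0))
for e in range(4): v=C[(e+1)%4]-C[e]; print(np.linalg.norm(v).round(4),np.degrees(np.arctan2(v[1],v[0])).round(2))
print("D",to_world(D,.052).round(4).tolist(),"R",to_world(R,.052).round(4).tolist())
crop=cv2.resize(im[100:300,140:440],None,fx=2.6,fy=2.6,interpolation=cv2.INTER_CUBIC); cv2.imwrite("pics/crop1.png",crop)
E
```

```text
[[320.83       158.33666667]
 [286.95286195 183.23905724]
 [319.38275862 220.86896552]] [np.int32(300), np.int32(297), np.int32(290)] [[282.38576779 242.71535581]]
blue [[156.26535034179688, 236.2534637451172], [183.82870483398438, 114.18711853027344], [250.58612060546875, 129.26136779785156], [223.02276611328125, 251.3277130126953]]
blue world [[0.496, 0.3, 0.03], [0.734, 0.258, 0.03], [0.707, 0.128, 0.03], [0.47, 0.174, 0.03]]
slab [[0.7039, 0.1266, 0.04], [0.6592, -0.1097, 0.04], [0.4275, -0.0652, 0.04], [0.4742, 0.1685, 0.04]] ctr [0.5661833  0.03005791 0.04      ]
0.2404 -100.7
0.236 169.13
0.2383 78.69
0.2335 -10.35
D [[0.6469, -0.0069, 0.052], [0.5981, 0.0556, 0.052], [0.5287, -0.0058, 0.052]] R [[0.487, 0.0618, 0.052]]
```

View pics/crop1.png

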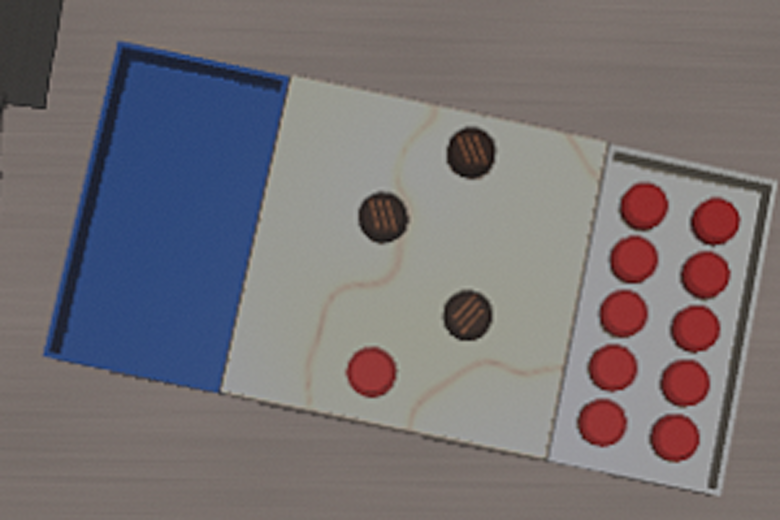

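The crop confirms the choice: the three targets are striped dark brown, and the red one is plain and in the nearest lane. I'll push with the fingers slightly open, so both tips cradle the disc, starting with the farthest lane.

```bash
cat > push.py <<'E'
from h import *
from scipy.spatial.transform import Rotation as Rn
a=np.radians(79.1); u=np.array([np.cos(a),np.sin(a),0]); v=np.array([np.sin(a),-np.cos(a),0])
S_EDGE=.1365+.12
def quat(sg):
    x=sg*v; z=np.array([0,0,-1.]); return Rn.from_matrix(np.c_[x,np.cross(z,x),z]).as_quat(scalar_first=True)
def pt(l,s,z): return (l*v+s*u+[0,0,z]).tolist()
def best(p):
    c=np.array(bot.read_joint_positions())
    o=[(np.abs(np.array(j)-c).max(),k) for k in (1,-1) if (j:=bot.solve_ik(p,quat(k))) is not None]
    return quat(min(o)[1]).tolist()
def sweep(d,z,touch=False,end=.040):
    l,s=np.dot(d,v[:2]),np.dot(d,u[:2]); s0=s-.050
    bot.move_pose(pt(l,s0,.12),best(pt(l,s0,.12)))
    if touch:
        bot.move_linear(pt(l,s0,.058),speed=.1)
        hit=bot.move_linear(pt(l,s0,.034),speed=.02,until_force=3)
        zc=bot.read_position()[2]; print("touch",hit,zc,bot.read_gripper_width()); z=zc+.004 if hit else z
    bot.move_linear(pt(l,s0,z),speed=.08)
    bot.move_linear(pt(l,S_EDGE-.02,z),speed=.10)
    print("mid F",np.round(bot.read_ft_force(),1))
    bot.move_linear(pt(l,S_EDGE+end,z),speed=.10)
    print("end",np.round(bot.read_position(),3),np.round(bot.read_ft_force(),1))
    bot.move_linear(pt(l,S_EDGE+end,.12),speed=.2)
    print("t",bot.read_clock(),"z",z); return z
E
python3 - <<'E'
from push import *
bot.set_gripper(.2)
sweep([.6469,-.0069],.044,touch=True)
cv2.imwrite("pics/top1.png",bot.camera("top")[80:320,120:460,::-1]);
E
```

```text
Traceback (most recent call last):
  File "push.py", line 14, in sweep
    bot.move_pose(pt(l,s0,.12),best(pt(l,s0,.12)))
                               ~~~~^^^^^^^^^^^^^^
  File "push.py", line 11, in best
    return quat(min(o)[1]).tolist()
                ~~~^^^
ValueError: min() iterable argument is empty
```

The tool's y axis is the pointing axis, so I need to fix the orientation.

```bash
sed -i 's/x=sg\*v; z=.*/x=sg*v; y=np.array([0,0,-1.]); return Rn.from_matrix(np.c_[x,y,np.cross(x,y)]).as_quat(scalar_first=True)/' push.py
python3 - <<'E'
from push import *
print(bot.read_gripper_width(), bot.read_clock())
sweep([.6469,-.0069],.044,touch=True)
cv2.imwrite("pics/top1.png",bot.camera("top")[80:320,120:460,::-1]);
E
```

```text
0.1957382139295742 1.1083
touch True 0.0403106964488481 0.19834690021888124
mid F [ 0.2  0.4 -0.1]
end [0.681 0.171 0.044] [-0.7  0.4 -0.1]
t 8.7833 z 0.044310696448848094
```

View pics/top1.png

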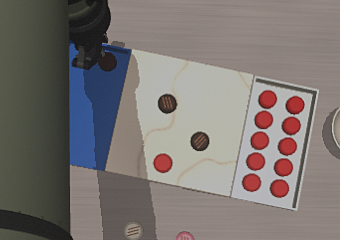

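The first disc shows at crop (108,62), inside the blue tray by its near wall. The other three haven't moved, so I'll push the remaining two the same way.

Run:
```python
from push import *
for d in ([.5981,.0556],[.5287,-.0058]): sweep(d,.0443)
bot.goto_joints([1.135,.326,-.193,1.052,0,1.437]); 
im=bot.camera("top")[:,:,::-1]; sc=bot.camera("scene")[:,:,::-1]
print(bot.read_clock())
cv2.imwrite("pics/end.png",np.vstack([cv2.resize(im[90:320,100:530],(780,417)),cv2.resize(sc[200:360,130:530],(780,312))])[:,:][:729])
cv2.imwrite("pics/end.png",cv2.resize(cv2.imread("pics/end.png"),(640,598)))
hsv=cv2.cvtColor(np.ascontiguousarray(im),cv2.COLOR_BGR2HSV)
roi=np.zeros(im.shape[:2],np.uint8); cv2.fillPoly(roi,[np.array([[251,131],[373,157],[349,274],[227,248]])],1)
R=[b[0] for b in blobs((hsv[...,1]>120)&(im[...,2]>100)&(roi>0),80,900)]; print("red",R)
```

```text
mid F [ 0.1 -0.  -0.6]
end [0.622 0.182 0.044] [ 1.  -0.2 -1. ]
t 13.325 z 0.0443
mid F [ 0.1 -0.2 -0.6]
end [0.567 0.193 0.044] [ 0.  -0.2  0.3]
t 18.7833 z 0.0443
20.8167
red [array([282.35074627, 242.71641791])]
```

View pics/end.png

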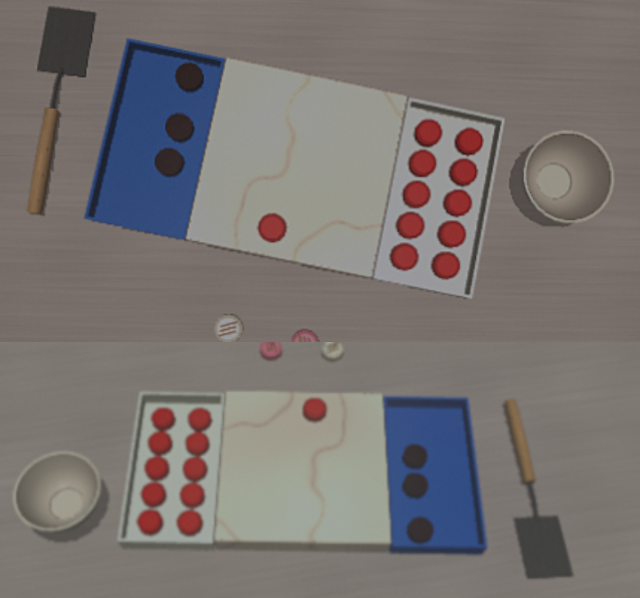

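All three dark discs are in the blue tray, at about (189,77), (180,128) and (169,162) in the top half. The red one is unmoved at (272,228), and the bowl and spatula are where they were.

```bash
python3 -c "
from cell import bot
bot.close_job()"
```

```text
the job is handed in; nothing more can be done
```

I swept the three dark chocolates one at a time along their lanes into the blue scrap tray, using slightly opened fingertips about 4 mm above the slab. Then I moved the arm clear and handed the job in at about 21 s of the 51 s allowed.

- **Dark chocolates:** the last top and scene pictures show all three in the scrap tray.
- **Red chocolate:** it is still on the slab, within 0.04 pixel of where it started.
- **Bowl and spatula:** both look undisturbed in the same pictures. I checked these by eye only, not by measurement.
- **Forces:** the readings during the pushes stayed around 1 N.

One early script stopped with an orientation error after setting the gripper but before the arm moved. I fixed it, and none of the final checks failed or disagreed.

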